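# Hang the award plaque on its stud in the display case

### The job

Pick up the wooden medallion plaque from the table and hang it in the sloped display case: slip the keyhole in its back over the headed stud, slide it down the panel until it is locked fully home behind the head, and leave it hanging straight and flat on the panel. The stud's exact height is not known, so feel for it gently: press only lightly on the case and the stud, always well under 20 N, and leave the puck, the markers and the marker carton where they are.

Things in the scene. Friction and masses are not known exactly. Their poses are not given: they have to be found in the camera images.
- plaque: Loose dark brown wooden plaque, gold medallion on its upper half, brass nameplate on its lower half: 110 mm long (x), 52 wide (y), 20 thick (z), about 0.16 kg. Starts face up on the table. Origin: centre of its back face; x points to its top (medallion end), z out of its face. Grip it by its long sides. Its back is flat and solid but for one keyhole (see the plaque_hole and plaque_slot_end points).
- plaque_top (a point): Middle of the plaque's top edge, on the back face (plaque x = +55 mm). Axes as the plaque's.
- plaque_hole (a point): Centre of the keyhole's entry hole, 18 mm across, in the back face (plaque x = +14, y = 0 mm). The keyhole is cut in a 4 mm steel plate flush with the back; behind the plate a cavity 18 mm wide and 7 mm deep takes the stud's head. From the hole a slot 9 mm wide runs towards the plaque's top. Axes as the plaque's.
- plaque_slot_end (a point): Point on the back face where the stud's axis stands when the plaque is fully home, the end of the slot resting on the stud's neck (plaque x = +30, y = 0 mm): the slide from entry hole to home is 16 mm. Axes as the plaque's.
- panel: Fixed charcoal felt-faced backing panel of the black display case, facing the robot, sloping up at 30 degrees. Origin: centre of its front surface, 98 mm above the table; x up the slope, y to the robot's left, z out of the panel. Inside 216 (x) by 260 mm (y), rim 22 mm high. Mounted on its right half: a puck 76 mm across, 25 high, at x -52, y -78 mm; a coin 60 across, 6 high, at x +62, y -78 mm.
- stud_mid (a point): Middle of the slotted channel flush in the panel (panel x +20, y +50 mm), axes as the panel's. In it stands a rigid brass stud, square to the panel: neck 6 mm thick, 5.5 long; head 14 mm across, its chamfered top 9.5 mm off the panel. It sits on the channel's centre line, but anywhere within 14 mm up or down the slope (x) of this point: not measured, to be felt for or seen. It does not yield.
- puck: Bystander: loose black puck with a grey disc on top, 76 mm across, 25 mm high, on the table. Origin: centre of its underside.
- marker_a: Bystander: loose white marker pen with a black cap, 137 mm long (x), 12 mm thick, on the table. Origin: centre of its underside.
- marker_b: Bystander: loose white marker pen with a grey cap, 137 mm long (x), 12 mm thick, on the table. Origin: centre of its underside.
- carton: Bystander: loose upright white and red marker carton, 55 x 75 x 120 mm high, on the table. Origin: centre of its underside.
Mind the look-alikes: they are no part of the job. Several things have the shape of the plaque; the one meant has the colours described above.

How it is judged (in metres and radians):
On the way:
1. the keyhole's entry hole is over the stud and the plaque's back is down on the panel, not yet slid into the slot (x of stud_c0 in the frame of plaque between 0.008 and 0.02 m and y of stud_c0 in the frame of plaque between -0.005 and 0.005 m and z of stud_c0 in the frame of plaque between 0 and 0.0048 m), for 0.05 s.
At the end, for the whole second after the job is handed in: The stud's neck is in the keyhole's slot within 2.5 mm of its upper end, the plaque's back lies on the panel (within 3 mm and 0.06 rad), its top points up the slope within 0.10 rad, and it is at rest (x of stud_c0 in the frame of plaque between 0.0275 and 0.034 m and y of stud_c0 in the frame of plaque between -0.0035 and 0.0035 m and z of stud_c0 in the frame of plaque between 0 and 0.0045 m and angle between the x axis of plaque and the x axis of panel, either way round below 0.1 rad and angle between the z axis of plaque and the z axis of panel, either way round below 0.06 rad and x of plaque_top in the frame of panel above 0.025 m and linear speed of plaque below 0.01 m/s); the robot touches nothing.
It fails at once if the case, panel or stud is pressed with more than 20 N (contact force between any of case, stud and anything else above 20 N).
It fails at once if a bystander (puck, marker or carton) is pushed more than 20 mm (distance of any of puck, marker_a, marker_b, carton from where it was at the start of the episode above 0.02 m).
It also fails if it takes over 70 s, if anything falls off the work surface, if the arm or the gripper's body presses on something with over 40 N, if the wrist force passes 120 N, or if a joint passes its speed limit or range.

### The arm

A 6-joint arm with a two-finger parallel gripper is mounted at the origin on the work surface. World frame = base frame: x ahead of the robot, y to its left, z up, the work surface at z = 0. Lengths are in mm, angles in rad, forces in N, time in s.
With the tool pointing down it reaches from about 350 to 875 mm from the base axis. Payload 4.2 kg.
Tool frame: the origin (TCP) lies midway between the tips of the shut fingers; the grasp point (between the pads) lies 19 mm behind it (arm.tcp_to_grasp is the distance from the TCP to the grasp point, in mm); z points along the fingers, y is the line along which they close (so a half turn about z gives the same grasp; the last joint's range is limited). The gripper opens to 85 mm and grips with 20 to 120 N. Pads are 22 mm wide; open, the fingers measure 114 mm over their backs; the gripper's body (76 mm by 85 mm) begins 54 mm behind the grasp point. The pads swing forward as they close: fully open they stand 13 mm farther back than shut.
Start: joints at [1.457, 0.385, 0.008, 0, -1.194, -0.259], TCP at [227.607, 582.06, 231.312] pointing down, gripper open.
Joint ranges: [-3.14, 3.14], [-1.21, 2.06], [-1.07, 1.41], [-3.16, 2.05], [-2.99, -0.16], [-3.1, 3.1]. Speed limits (rad/s): [2.79, 2.79, 3.14, 3.14, 3.14, 3.14].

### API

Orientations are given as a unit quaternion [x, y, z, w].
In Python, from bench import arm gives the robot as it stands.
- The arm moves only by the tool arm_command, never from a script. Its argument "rows" is a list of rows, each a list of 2 entries, a list of its own where there are three numbers: the shift along the tool's x, y, z as a fraction of full scale, then the turn, a rotation vector about the tool's x, y, z as a fraction of full scale. In form: [[[x, y, z], [wx, wy, wz]], ...]. A call has 1 to 5 rows; each row is the pose to reach, as a shift and turn from the pose commanded when the call began, along the tool's axes at that moment, turning the shorter way round; what a row does not reach only later rows make up. Full scale, the value 1, is 0.25 m for a shift and 180 degrees for a turn. A row lasts 1/10 s, in which the tool goes at most 50 mm and 8.59 degrees, less where a joint would pass 70% of its speed; a pose out of reach is approached as far as the arm can. A call with a number of a shift or a turn outside -1 to 1 is refused whole. A call with a gripper value outside its range is refused whole. "grip" is the opening, from 0 (shut) to 1 (fully open), set as the call begins (left out, the last holds). The fingers move at their own pace and stop on an object; the grip force is fixed at half the most. Time passes only in rows, so rows that repeat a pose let the fingers close. It gives the time, the measured TCP pose, the force, the opening and the grip force at its end, in the units of the state.
- arm.read_state(): the state, without advancing time (a new reading comes with each control period).
- arm.get_image(name): name is "side" or "top" or "wrist"; returns (picture, depth): 480x640x3 uint8, blue, green, red; 480x640 float32, mm along the optical axis (not along the pixel's ray), 0 where there is no reading.
- arm.camera_info(name): a dict with "fx", "fy", "cx", "cy" (pixels), "k1" (the pictures are not rectified: a ray, as slopes to the right and down, at radius r is drawn at 1 + k1 r^2 times it, then the intrinsics apply), "extrinsics" (4x4, takes a point from camera to world coordinates). Camera axes: x right, y down, z forward; pixel columns grow to the right and rows downward; lengths in mm; the calibration is good to about 2 mm. A picture is of the moment at which its call begins: read the wrist's pose just before it. camera_info takes no time and is no camera call; for the wrist camera it gives the pose at the moment of the call.
- arm.job_done(): hands the job in; it is judged then, once.
Trained networks look in the newest picture that a camera, given by its name, has taken for a name from the list of things; names that differ only in an ending like _2 or _b are one class to them, and where a whole thing is asked for, a point or a joint stands for the part that bears it (a point fixed in the world has none). Each returns a list of dicts, best first, with "score" (0 to 1); they miss things now and then, are a little off and sometimes report something else, mostly with a low value. They report only what shows in the picture. A call takes as long as a camera call. They do not tell look-alikes from the thing itself.
- arm.spot_in(camera, query): "position" ([column, row] in pixels, amid what is visible of it).
The state is a dict: "clock": time; "joints": joint angles; "joint_vel": joint speeds; "joint_efforts": joint torques, N m; "position": TCP position; "ee_rot": TCP orientation; "contact_force": force on the tool from outside, world axes, zero at the start; "wrist_torque": the same for the moment, N m; "gripper_width": finger opening in mm; "grasp_force": force on a finger pad.
Only numpy, scipy, OpenCV 4.12 (cv2) and the standard library are available. Lean on these libraries where they do the work, as an engineer would, in place of code of your own. Each camera call takes 0.05 s, during which the arm holds its last target. There are 200 camera calls.

## Working session

There is one attempt and no reset: what is moved stays moved. The work goes in short steps, Python scripts to look and compute and a tool call to move; the robot and the scene stay as the last step left them, time stands still between calls to the robot, and variables do not carry over. Pictures are saved under pics/ and viewed, at most 10 in all, crops included, and the job is handed in when it is done.

Besides the shell and the picture viewer there is one more tool, called after "Request:" as a command line: name --argument value ..., lists and objects as JSON in quotes. arm_command: Moves the arm, as the interface text tells. Shift numbers are shares of 0.25 m and turn numbers shares of 180 degrees, none past 1 either way. Its arguments: {"type":"object","properties":{"rows":{"type":"array","items":{"type":"array"}},"grip":{"type":"number"}},"required":["rows"]}

```bash
mkdir -p pics; ls; cat > h.py <<'E'
import numpy as np, cv2
from bench import arm
from scipy.spatial.transform import Rotation as R
def cam(name):
    c=arm.camera_info(name); p,d=arm.get_image(name); return c,p,d
def ray(c,u,v):
    x=(u-c['cx'])/c['fx']; y=(v-c['cy'])/c['fy']
    a,b=x,y
    for _ in range(20):
        s=1+c['k1']*(a*a+b*b); a,b=x/s,y/s
    return np.array([a,b,1.])
def world(c,u,v,z):
    T=np.array(c['extrinsics']); return T[:3,:3]@(ray(c,u,v)*z)+T[:3,3]
def med(d,u,v,r=2):
    w=d[int(v)-r:int(v)+r+1,int(u)-r:int(u)+r+1]; w=w[w>0]; return float(np.median(w)) if w.size else 0
def proj(c,P):
    T=np.array(c['extrinsics']); q=T[:3,:3].T@(np.asarray(P,float)-T[:3,3]); a=q[:2]/q[2]; s=1+c['k1']*(a@a)
    return np.array([c['fx']*a[0]*s+c['cx'],c['fy']*a[1]*s+c['cy']])
E
python3 - <<'E'
from h import *
s=arm.read_state(); print({k:np.round(v,3).tolist() for k,v in s.items()})
ims=[]
for n in ("top","side"):
    c,p,d=cam(n); cv2.imwrite(f"pics/{n}0.png",p); print(n,np.round(np.array(c['extrinsics']),3).tolist(),c['fx'],c['k1'])
    for q in ("plaque","panel","puck","marker_a","carton","stud_mid"):
        for r in arm.spot_in(n,q)[:4]:
            u,v=r['position']; z=med(d,u,v); print(n,q,round(r['score'],2),np.round([u,v]),np.round(world(c,u,v,z)) if z else None)
E
```

```text
pics
{'clock': 0.0, 'joints': [1.457, 0.386, 0.007, -0.0, -1.194, -0.259], 'joint_vel': [-0.001, -0.001, -0.0, -0.0, -0.001, 0.001], 'joint_efforts': [-0.001, -39.229, 18.84, 4.187, -0.005, -0.0], 'position': [227.394, 581.525, 230.205], 'ee_rot': [0.983, -0.185, -0.0, 0.001], 'contact_force': [-0.539, -0.951, -0.548], 'wrist_torque': [-0.012, 0.014, -0.001], 'grasp_force': 0.0, 'gripper_width': 85.302}
top [[0.009, -0.99, 0.143, 453.082], [-1.0, -0.008, 0.011, 14.024], [-0.009, -0.143, -0.99, 1168.858], [0.0, 0.0, 0.0, 1.0]] 451.29663089116946 -0.03271970976989371
top plaque 0.78 [392. 313.] [ 444. -157.   19.]
top plaque 0.71 [493. 329.] [ 405. -410.   20.]
top plaque 0.7 [442. 296.] [ 488. -287.   20.]
top panel 0.57 [285. 251.] [589. 107.  99.]
top puck 0.57 [172. 270.] [546. 403.  25.]
top marker_a 0.81 [447. 221.] [ 682. -307.    9.]
top marker_a 0.67 [489. 222.] [ 682. -417.    8.]
top marker_a 0.46 [387. 181.] [ 756. -136.  120.]
top carton 0.93 [387. 182.] [ 754. -135.  120.]
top stud_mid 0.62 [284. 249.] [593. 109. 101.]
side [[0.915, -0.265, 0.304, 173.407], [-0.403, -0.641, 0.653, -926.397], [0.022, -0.72, -0.693, 1079.416], [0.0, 0.0, 0.0, 1.0]] 587.8148201101484 0.049504656327972414
side plaque 0.97 [306. 432.] [ 393. -426.   20.]
side plaque 0.91 [284. 318.] [ 453. -159.   20.]
side plaque 0.8 [321. 360.] [ 485. -293.   21.]
side panel 0.65 [294. 207.] [583. 102.  96.]
side panel 0.43 [320. 362.] [ 482. -297.   21.]
side puck 0.72 [242. 166.] [542. 397.  27.]
side marker_a 0.8 [430. 377.] [ 688. -407.   -0.]
side marker_a 0.6 [407. 341.] [ 683. -314.   11.]
side carton 0.86 [410. 263.] [ 753. -183.  101.]
side stud_mid 0.74 [293. 207.] [582. 101.  95.]
```

View pics/top0.png

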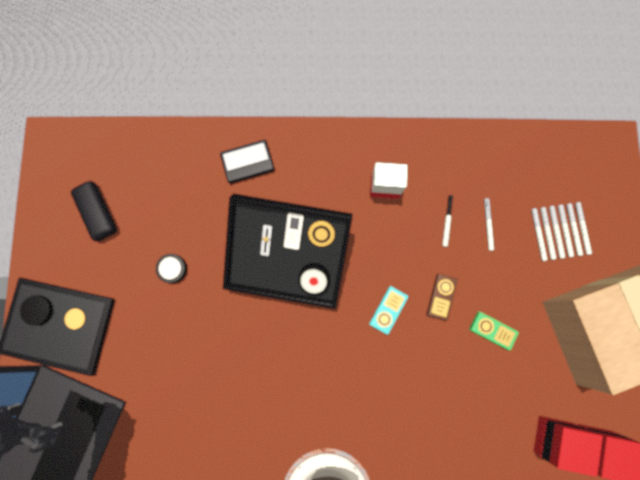

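View pics/side0.png

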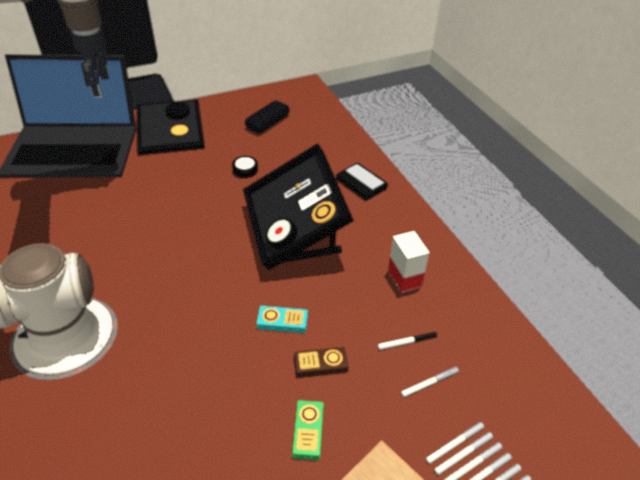

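Look-alikes in the top picture: cyan plaque (389,310), dark brown with gold (442,297), green (495,330). The dark brown one fits the description, and its medallion points to +x. The stud channel shows at about (265,240), next to a white distractor at (293,230).

```bash
python3 - <<'E'
from h import *
c,p,d=cam("top")
cr=cv2.resize(p[190:320,215:475],None,fx=3,fy=3,interpolation=cv2.INTER_CUBIC); cv2.imwrite("pics/crop1.png",cr)
# world map
T=np.array(c['extrinsics'])
uv=np.stack(np.meshgrid(np.arange(640.),np.arange(480.)),-1).reshape(-1,1,2)
K=np.array([[c['fx'],0,c['cx']],[0,c['fy'],c['cy']],[0,0,1.]])
n=cv2.undistortPoints(uv,K,np.array([c['k1'],0,0,0.])).reshape(-1,2)
W=(np.c_[n,np.ones(len(n))]*d.reshape(-1,1))@T[:3,:3].T+T[:3,3]; W=W.reshape(480,640,3)
# plaque
m=np.zeros((480,640),bool); m[265:330,420:465]=True
m&=(W[...,2]>11)&(W[...,2]<28)
P=W[m]; r=cv2.minAreaRect(P[:,:2].astype(np.float32)); print("plaque",len(P),r,cv2.boxPoints(r).round().tolist(),np.median(P[:,2]))
# panel plane: dark pixels within case
m=np.zeros((480,640),bool); m[208:285,240:340]=True
m&=(p.max(-1)<60)&(d>0); P=W[m]
for _ in range(8):
    C=P.mean(0); nn=np.linalg.svd(P-C)[2][2]; nn*=np.sign(nn[2]); e=(P-C)@nn; P=P[np.abs(e)<max(3,1.5*np.median(abs(e)))] if _<7 else P
print("plane",len(P),C.round(1),nn.round(4),np.degrees(np.arccos(nn[2])),np.degrees(np.arctan2(nn[1],nn[0])),e.std())
# case outline
m=np.zeros((480,640),bool); m[190:312,218:358]=True
m&=(np.abs((W-C)@nn)<40)&(W[...,2]>25)&(d>0)
x=np.array([0,0,1])-nn*nn[2]; x/=np.linalg.norm(x); y=np.cross(nn,x)
Q=W[m]-C; r=cv2.minAreaRect(np.c_[Q@x,Q@y].astype(np.float32)); print("case in plane",r); ctr=C+x*r[0][0]+y*r[0][1]; print("centre",ctr,x,y)
ci=arm.camera_info("wrist"); s=arm.read_state(); Tw=np.array(ci['extrinsics']); Rt=R.from_quat(s['ee_rot']).as_matrix()
print("wrist cam in tool",(Rt.T@Tw[:3,:3]).round(3),(Rt.T@(Tw[:3,3]-s['position'])).round(1),ci['fx'],s['clock'])
E
```

```text
plaque 915 ((484.5702819824219, -285.5290832519531), (53.23487091064453, 110.17584991455078), 74.35428619384766) [[424.0, -296.0], [530.0, -326.0], [545.0, -275.0], [439.0, -245.0]] 19.747015289317687
plane 3062 [586.9 136.8  94.8] [-0.4973  0.0922  0.8627] 30.382426032516943 169.4948615148996 1.3563829834707637
case in plane ((7.28369140625, -29.885955810546875), (242.03965759277344, 284.85784912109375), 0.8748258948326111)
centre [587.60609389 106.27791577  98.48412371] [ 0.84820927 -0.15728498  0.50576919] [0.18232371 0.98323856 0.        ]
wrist cam in tool [[ 0.001 -0.955 -0.295]
 [ 1.     0.     0.001]
 [-0.001 -0.295  0.955]] [  75.5    0.7 -142. ] 373.96453248317505 0.75
```

View pics/crop1.png

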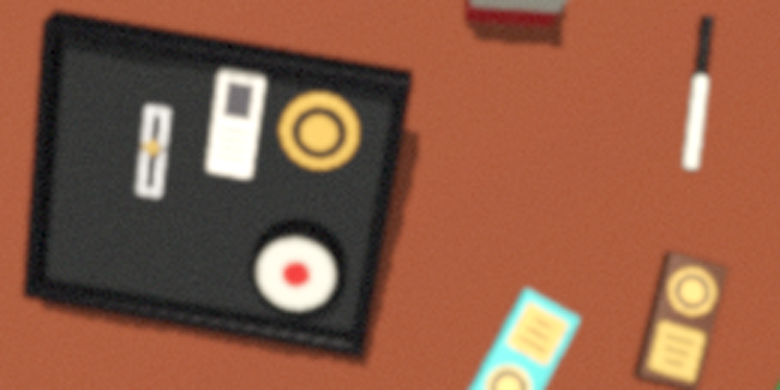

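```bash
cat >> h.py <<'E'
def frame(n,x):
    n=np.array(n)/np.linalg.norm(n); x=np.array(x)-n*np.dot(x,n); x/=np.linalg.norm(x); return np.c_[x,np.cross(n,x),n]
def go(p,M,q=None):
    """print shift/turn fractions from current pose to TCP p with tool matrix M"""
    s=arm.read_state(); Rt=R.from_quat(s['ee_rot']); sh=Rt.inv().apply(np.array(p)-s['position'])/250
    tv=(Rt.inv()*R.from_matrix(M)).as_rotvec()/np.pi
    print("shift",sh.round(4).tolist(),"turn",tv.round(4).tolist(),"rows>=",np.ceil(max(np.linalg.norm(sh)*5,np.linalg.norm(tv)*180/8.59)), "t",s['clock'],"F",np.round(s['contact_force'],1))
PANEL_C=np.array([587.6,106.3,98.5]); PN=np.array([-.4919,.0905,.866]); PM=frame(PN,[0.85,-.157,.5])  # panel axes
def tool(PM): return np.c_[PM[:,0],-PM[:,1],-PM[:,2]]
E
python3 - <<'E'
from h import *
S=PANEL_C+PM@[20,50,0]; print(S)
go(S+110*PM[:,2],tool(PM))
E
```

```text
[613.70399173 152.32419446 108.51774126]
shift [1.8484, 1.0802, 0.1101] turn [0.0159, 0.1662, -0.0592] rows>= 11.0 t 0.75 F [-0.2 -0.5  0.3]
```

Request:
arm_command --rows '[[[0.86,0.5,0.05],[0,0,-0.06]],[[0.86,0.5,0.05],[0,0,-0.06]],[[0.86,0.5,0.05],[0,0,-0.06]],[[0.86,0.5,0.05],[0,0,-0.06]],[[0.86,0.5,0.05],[0,0,-0.06]]]'

```text
clock: 1.25
position: [383.2, 385.7, 219.1]
ee_rot: [0.996, -0.092, 0.0, -0.0]
contact_force: [0.9, 1.7, -0.2]
gripper_width: 85.4
grasp_force: 0.0
```

```bash
python3 - <<'E'
from h import *
S=PANEL_C+PM@[20,50,0]
go(S+110*PM[:,2],tool(PM))
E
```

```text
shift [0.8569, 0.7497, 0.061] turn [0.0, 0.1666, -0.0004] rows>= 6.0 t 1.25 F [ 0.9  1.7 -0.2]
```

Request:
arm_command --rows '[[[0.857,0.75,0.061],[0,0.167,0]],[[0.857,0.75,0.061],[0,0.167,0]],[[0.857,0.75,0.061],[0,0.167,0]],[[0.857,0.75,0.061],[0,0.167,0]],[[0.857,0.75,0.061],[0,0.167,0]]]'

```text
clock: 1.75
position: [524.7, 207.1, 207.3]
ee_rot: [0.962, -0.086, 0.259, 0.024]
contact_force: [2.0, -0.3, 0.0]
gripper_width: 85.4
grasp_force: 0.0
```

```bash
python3 - <<'E'
from h import *
S=PANEL_C+PM@[20,50,0]
go(S+110*PM[:,2],tool(PM))
E
```

```text
shift [0.1392, 0.1515, 0.0973] turn [-0.0, -0.0006, 0.0014] rows>= 2.0 t 1.75 F [ 2.  -0.3  0. ]
```

Request:
arm_command --rows '[[[0.139,0.151,0.09],[0,0,0]],[[0.139,0.151,0.09],[0,0,0]],[[0.139,0.151,0.09],[0,0,0]],[[0.139,0.151,0.09],[0,0,0]]]'

```text
clock: 2.15
position: [559.7, 163.6, 206.3]
ee_rot: [0.962, -0.089, 0.259, 0.024]
contact_force: [-0.3, 0.1, 0.6]
gripper_width: 85.4
grasp_force: 0.0
```

```bash
python3 - <<'E'
from h import *
S=PANEL_C+PM@[20,50,0]
go(S+110*PM[:,2],tool(PM))
s=arm.read_state(); c,p,d=cam("wrist"); print(s['position'],s['joint_vel'])
cv2.imwrite("pics/w1.png",p); np.save("w1d.npy",d); import pickle; pickle.dump((c,p,d,s),open("w1.pkl","wb"))
print(proj(c,S), med(d,*proj(c,S)))
E
```

```text
shift [-0.0044, 0.0051, 0.0089] turn [0.0001, -0.0005, -0.0003] rows>= 1.0 t 2.15 F [-0.3  0.1  0.6]
[559.66117989 163.56727634 206.25395782] [ 0.02839562 -0.00198314 -0.00100039 -0.00193454 -0.00047721  0.00083089]
[323.67931837 234.44283256] 256.13458251953125
```

View pics/w1.png

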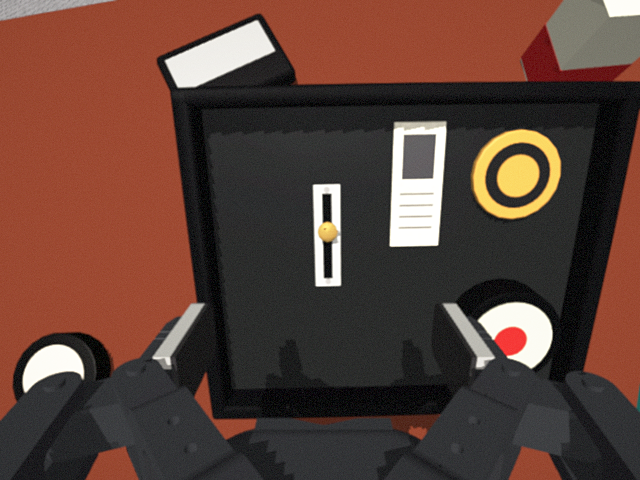

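The wrist picture shows the stud's brass head at (328,232) in the white channel, which runs from (327,185) to (328,286). A flat white device sits at (418,185). Next I measure the stud and the panel from this picture.

```bash
cat >> h.py <<'E'
def wmap(c,d):
    T=np.array(c['extrinsics']); uv=np.stack(np.meshgrid(np.arange(640.),np.arange(480.)),-1).reshape(-1,1,2)
    K=np.array([[c['fx'],0,c['cx']],[0,c['fy'],c['cy']],[0,0,1.]])
    n=cv2.undistortPoints(uv,K,np.array([c['k1'],0,0,0.])).reshape(-1,2)
    return ((np.c_[n,np.ones(len(n))]*d.reshape(-1,1))@T[:3,:3].T+T[:3,3]).reshape(480,640,3)
def plane(P):
    for k in range(8):
        C=P.mean(0); n=np.linalg.svd(P-C,full_matrices=False)[2][2]; n*=np.sign(n[2]); e=(P-C)@n
        if k<7: P=P[np.abs(e)<max(2,2*np.median(abs(e)))]
    return C,n,e.std(),len(P)
def onplane(c,u,v,C,n):
    o=np.array(c['extrinsics'])[:3,3]; r=world(c,u,v,1)-o; return o+r*((C-o)@n)/(r@n)
E
python3 - <<'E'
from h import *
import pickle; c,p,d,s=pickle.load(open("w1.pkl","rb"))
W=wmap(c,d)
m=np.zeros((480,640),bool); m[145:330,225:385]=True; m&=(p.max(-1)<55)&(d>0)
m[180:290,308:345]=False
C,n,e,k=plane(W[m]); print("plane",C.round(1),n.round(4),e,k,"tilt",np.degrees(np.arccos(n[2])),"az",np.degrees(np.arctan2(n[1],n[0])))
# white channel
w=np.zeros((480,640),np.uint8); w[175:297,305:350]=(p[175:297,305:350].min(-1)>110)*255
cn=cv2.findNonZero(w); r=cv2.minAreaRect(cn); print("channel px",r)
bx=cv2.boxPoints(r); Bw=np.array([onplane(c,u,v,C,n) for u,v in bx]); print(Bw.round(1).tolist())
hs=p.astype(int); y=np.zeros((480,640),np.uint8); y[205:260,305:350]=((hs[...,2]-hs[...,0])[205:260,305:350]>50)*255
yy=cv2.findNonZero(y); (u,v),rad=cv2.minEnclosingCircle(yy); mu=yy.reshape(-1,2).mean(0); print("stud px",u,v,rad,mu,len(yy), "depth off", (np.median(W[y>0],0)-C)@n)
S=onplane(c,*mu,C+9*n,n)-9*n; print("stud foot",S.round(1))
Mp=frame(n,[.85,-.157,.5]); ctr=Bw.mean(0)
print("channel centre",ctr.round(1)); 
e2=Bw[np.argsort(Bw[:,2])]; ax=(e2[2:].mean(0)-e2[:2].mean(0)); print("len",np.linalg.norm(ax),ax/np.linalg.norm(ax)); Mc=frame(n,ax); print("stud rel channel (x,y)",(Mc.T@(S-ctr)).round(2)); print("frame x",Mc[:,0].round(4),"az horizontal-x",np.degrees(np.arctan2(Mc[1,0],Mc[0,0])), "panel centre est",(ctr-Mc@[20,50,0]).round(1))
mw=(p.min(-1)>150)&(d>0); mw[:, :385]=False; mw[:,450:]=False; mw[:115]=False; mw[255:]=False
q=(W[mw]-S)@Mc; print("device",q.min(0).round(1),q.max(0).round(1),np.median(q,0).round(1))
E
```

```text
plane [612.  169.3 105.6] [-0.493   0.0813  0.8662] 0.6457519239632961 24751 tilt 29.976260767633757 az 170.6385705258202
channel px ((326.5, 235.0), (102.0, 27.0), 90.0)
[[645.7, 153.8, 126.2], [642.4, 135.7, 126.1], [577.6, 146.6, 88.1], [581.2, 166.4, 88.3]]
stud px 327.5 231.10000610351562 10.210872650146484 [327.28846154 231.28525641] 312 depth off 8.914364412609357
stud foot [617.6 149.2 110.6]
channel centre [611.7 150.6 107.2]
len 75.89324636361161 [ 0.85234539 -0.1546434   0.49959259]
stud rel channel (x,y) [ 6.92 -0.37  0.  ]
frame x [ 0.8523 -0.1546  0.4996] az horizontal-x -10.283469926208147 panel centre est [585.9 104.5  96.8]
device [-14.1 -79.7  -2. ] [ 71.6 -43.4   2.9] [ 22.5 -61.6   0.6]
```

```bash
cat >> h.py <<'E'
def down(deg): a=np.radians(deg); return np.c_[[np.cos(a),np.sin(a),0],[np.sin(a),-np.cos(a),0],[0,0,-1]]
def goto_split(p,M,k):
    """k calls, each expressed in its own start frame assuming full arrival"""
    s=arm.read_state(); R0=R.from_quat(s['ee_rot']); p0=np.array(s['position']); rv=(R0.inv()*R.from_matrix(M)).as_rotvec()/k
    for i in range(k):
        Ri=R0*R.from_rotvec(rv*i); print("call",i,"shift",(Ri.inv().apply((np.array(p)-p0)/k)/250).round(4).tolist(),"turn",(rv/np.pi).round(4).tolist())
E
python3 - <<'E'
from h import *
goto_split([484.6,-285.5,150],down(-15.8),2)
E
```

```text
call 0 shift [-0.0424, 0.9115, 0.1049] turn [-0.004, -0.0835, 0.0145]
call 1 shift [0.0288, 0.9104, 0.1182] turn [-0.004, -0.0835, 0.0145]
```

Request:
arm_command --rows '[[[-0.042,0.9,0.1],[0,-0.084,0.014]],[[-0.042,0.9,0.1],[0,-0.084,0.014]],[[-0.042,0.9,0.1],[0,-0.084,0.014]],[[-0.042,0.9,0.1],[0,-0.084,0.014]],[[-0.042,0.9,0.1],[0,-0.084,0.014]]]'

```text
clock: 2.7
position: [532.0, -26.6, 185.6]
ee_rot: [0.985, -0.11, 0.132, 0.005]
contact_force: [1.0, -0.1, -0.3]
gripper_width: 85.9
grasp_force: 0.0
```

Request:
arm_command --rows '[[[0.03,0.9,0.12],[0,-0.084,0.014]],[[0.03,0.9,0.12],[0,-0.084,0.014]],[[0.03,0.9,0.12],[0,-0.084,0.014]],[[0.03,0.9,0.12],[0,-0.084,0.014]],[[0.03,0.9,0.12],[0,-0.084,0.014]]]'

```text
clock: 3.2
position: [494.4, -251.5, 152.6]
ee_rot: [0.991, -0.133, -0.001, -0.011]
contact_force: [0.1, -0.4, 0.3]
gripper_width: 85.3
grasp_force: 0.0
```

```bash
python3 - <<'E'
from h import *
go([484.6,-285.5,150],down(-15.8))
E
```

```text
shift [-0.0017, 0.1416, 0.0074] turn [-0.0071, 0.0018, 0.0026] rows>= 1.0 t 3.2 F [ 0.1 -0.4  0.3]
```

Request:
arm_command --rows '[[[0,0.13,0.007],[-0.007,0.002,0.0026]],[[0,0.13,0.007],[-0.007,0.002,0.0026]],[[0,0.13,0.007],[-0.007,0.002,0.0026]]]'

```text
clock: 3.5
position: [486.2, -280.6, 150.8]
ee_rot: [0.991, -0.137, 0.001, -0.0]
contact_force: [-0.7, -0.0, 0.2]
gripper_width: 85.0
grasp_force: 0.0
```

```bash
python3 - <<'E'
from h import *
s=arm.read_state(); c,p,d=cam("wrist"); print(s['position'].round(1) if hasattr(s['position'],'round') else s['position'])
cv2.imwrite("pics/w2.png",p); import pickle; pickle.dump((c,p,d,s),open("w2.pkl","wb"))
W=wmap(c,d); m=(W[...,2]>14)&(W[...,2]<26)&(d>0)&(np.hypot(W[...,0]-484.6,W[...,1]+285.5)<75)
P=W[m]; r=cv2.minAreaRect(P[:,:2].astype(np.float32)); print(r,cv2.boxPoints(r).round(1).tolist(),np.median(P[:,2]),len(P))
E
```

```text
[ 486.2 -280.6  150.8]
((485.2542419433594, -290.9762878417969), (52.1870002746582, 109.2676010131836), 74.30480194091797) [[425.6000061035156, -301.29998779296875], [530.7999877929688, -330.8999938964844], [544.9000244140625, -280.6000061035156], [439.70001220703125, -251.10000610351562]] 19.864454185216402 9514
```

View pics/w2.png

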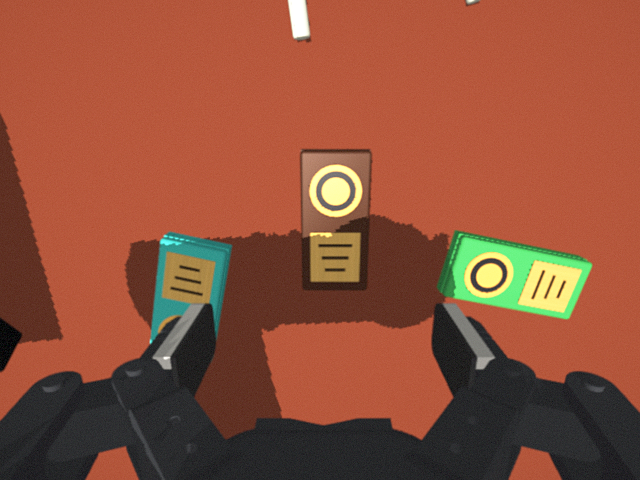

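The plaque is dark brown with the gold medallion at (335,190) towards tool +x and the nameplate at (335,258), so this is the right one. Its measured size of 52 x 109 mm and height of 20 mm agree with the description.

```bash
python3 - <<'E'
from h import *
go([492.9,-293.1,3],down(-15.7))
E
```

```text
shift [0.0374, 0.0428, 0.5922] turn [-0.0002, -0.0006, -0.0001] rows>= 3.0 t 3.55 F [-0.6 -0.4  0.2]
```

Request:
arm_command --rows '[[[0.037,0.042,0.15],[0,0,0]],[[0.037,0.042,0.3],[0,0,0]],[[0.037,0.042,0.45],[0,0,0]],[[0.037,0.042,0.5],[0,0,0]],[[0.037,0.042,0.5],[0,0,0]]]'

```text
clock: 4.05
position: [491.7, -292.9, 24.6]
ee_rot: [0.991, -0.137, -0.001, -0.0]
contact_force: [-0.7, 0.2, 0.5]
gripper_width: 85.0
grasp_force: 0.0
```

```bash
python3 - <<'E'
from h import *
go([492.9,-293.1,3],down(-15.7))
E
```

```text
shift [0.0051, -0.0006, 0.0864] turn [-0.0001, 0.0006, -0.0001] rows>= 1.0 t 4.05 F [-0.7  0.2  0.5]
```

Request:
arm_command --rows '[[[0.003,0,0.086],[0,0,0]],[[0.003,0,0.086],[0,0,0]],[[0.003,0,0.086],[0,0,0]]]'

```text
clock: 4.35
position: [494.0, -294.5, 6.2]
ee_rot: [0.991, -0.137, 0.002, 0.0]
contact_force: [-0.0, -0.0, 0.2]
gripper_width: 85.8
grasp_force: 0.0
```

Request:
arm_command --rows '[[[0,0,0],[0,0,0]],[[0,0,0],[0,0,0]],[[0,0,0],[0,0,0]],[[0,0,0],[0,0,0]],[[0,0,0],[0,0,0]]]' --grip 0

```text
clock: 4.85
position: [493.9, -294.8, 6.2]
ee_rot: [0.99, -0.138, 0.002, 0.0]
contact_force: [-0.1, 2.9, 6.5]
gripper_width: 50.1
grasp_force: 64.2
```

Request:
arm_command --rows '[[[0,0,-0.15],[0,0,0]],[[0,0,-0.3],[0,0,0]],[[0,0,-0.5],[0,0,0]],[[0,0,-0.7],[0,0,0]],[[0,0,-0.7],[0,0,0]]]'

```text
clock: 5.35
position: [496.5, -296.5, 188.0]
ee_rot: [0.991, -0.137, 0.009, 0.002]
contact_force: [0.5, -0.4, -2.0]
gripper_width: 50.6
grasp_force: 63.9
```

Request:
arm_command --rows '[[[0,0,0],[0,0,0]],[[0,0,0],[0,0,0]]]'

```text
clock: 5.55
position: [491.1, -294.0, 177.8]
ee_rot: [0.99, -0.138, -0.001, -0.001]
contact_force: [-0.6, 0.7, -1.8]
gripper_width: 50.6
grasp_force: 63.8
```

```bash
python3 - <<'E'
from h import *
s=arm.read_state(); c,p,d=cam("wrist"); print({k:np.round(s[k],2).tolist() for k in ('position','contact_force','wrist_torque','grasp_force','gripper_width')})
cv2.imwrite("pics/w3.png",p); import pickle; pickle.dump((c,p,d,s),open("w3.pkl","wb"))
W=wmap(c,d); Rt=R.from_quat(s['ee_rot']).as_matrix(); Q=(W-s['position'])@Rt
m=(np.abs(Q[...,2]+15)<25)&(np.abs(Q[...,1])<45)&(np.abs(Q[...,0])<85)&(d>0); u=np.argwhere(m); print(len(u),u.min(0),u.max(0)); P=Q[m]
C,n,e,k=plane(P[(np.abs(P[:,1])<20)&(P[:,0]>0)]); print("face plane in tool",C.round(2),n.round(4),e,k)
m2=m&(np.abs((Q-C)@n)<2.5); P=Q[m2]; print(P.min(0),P.max(0)); r=cv2.minAreaRect(P[:,:2].astype(np.float32)); print(r,cv2.boxPoints(r).round(1).tolist())
E
```

```text
{'position': [491.05, -293.97, 177.82], 'contact_force': [-0.6, 0.65, -1.77], 'wrist_torque': [0.02, 0.03, -0.0], 'grasp_force': 63.76, 'gripper_width': 50.59}
33565 [200 206] [424 440]
face plane in tool [ 24.4    0.13 -13.94] [-0.057   0.0091  0.9983] 0.7862473783696672 11602
[-45.95085807 -38.05240911 -18.49235376] [ 45.6333125   39.89848982 -10.11816266]
((3.3038101196289062, -0.2313385009765625), (95.94729614257812, 73.29768371582031), 20.158443450927734) [[-54.400001525878906, 17.600000381469727], [-29.100000381469727, -51.20000076293945], [61.0, -18.100000381469727], [35.70000076293945, 50.70000076293945]]
```

View pics/w3.png

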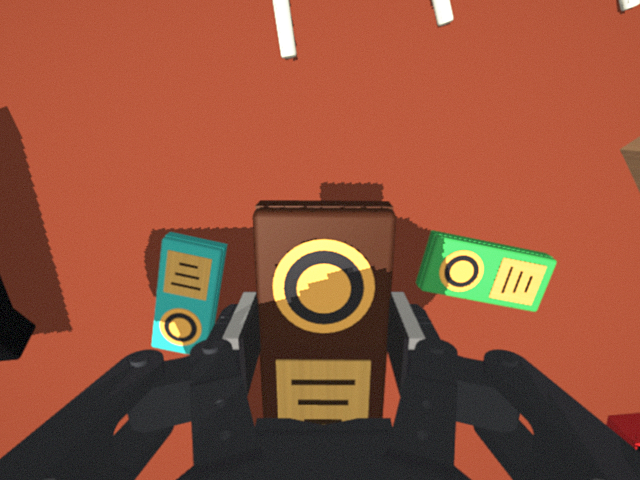

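The brown plaque is held square, with its top edge at row 205, columns 255 to 393, about 45.6 mm ahead of the TCP. I need to check whether the apparent 3° tilt is real or a camera bias.

```bash
python3 - <<'E'
from h import *
import pickle
for f in ("w2","w3"):
    c,p,d,s=pickle.load(open(f+".pkl","rb")); W=wmap(c,d); Rt=R.from_quat(s['ee_rot']).as_matrix()
    m=(np.abs(W[...,2])<12)&(d>0); m[:,:120]=False
    C,n,e,k=plane(W[m][::7]); print(f,"table n world",n.round(4),"C",C.round(1),"in tool",(Rt.T@n).round(4),e)
    if f=="w3":
        Q=(W-s['position'])@Rt
        for lo,hi in((220,260),(260,300),(300,340),(360,415)):
            m=np.zeros((480,640),bool); m[lo:hi,275:370]=True; m&=(Q[...,2]<0)&(d>0); print(lo,np.median(Q[m],0).round(2))
        # edges on the face: colour-free, depth steps
        row=Q[240,230:420]; k=np.where(np.abs(row[:,2]+14)<4)[0]; print("y edges row240",row[k[0]].round(1),row[k[-1]].round(1))
        col=Q[190:240,325]; k=np.where(np.abs(col[:,2]+14)<6)[0]; print("top edge",col[k[0]].round(1),col[k[0]+3].round(1))
E
```

```text
w2 table n world [4.e-04 9.e-04 1.e+00] C [ 488.  -331.    -0.6] in tool [ 0.0015 -0.0017 -1.    ] 0.6847003564454627
w3 table n world [3.e-04 1.e-03 1.e+00] C [ 5.027e+02 -3.669e+02 -5.000e-01] in tool [-0.0017 -0.0023 -1.    ] 0.7089044201334291
220 [ 34.85   0.45 -13.37]
260 [ 19.89   0.45 -14.76]
300 [  2.96   0.44 -14.15]
360 [-28.35   0.43 -14.13]
y edges row240 [ 34.2 -24.4 -11.8] [ 33.9  27.  -10.8]
top edge [ 45.4   1.5 -10. ] [ 44.7   1.5 -11.7]
```

```bash
python3 - <<'E'
from h import *
import pickle
c,p,d,s=pickle.load(open("w3.pkl","rb")); W=wmap(c,d); Rt=R.from_quat(s['ee_rot']).as_matrix(); Q=(W-s['position'])@Rt
h=p.astype(int); br=(h[...,2]<120)&(h[...,2]-h[...,0]<70)&(h[...,2]>h[...,0]+8)&(d>0); br=cv2.erode(br.astype(np.uint8),np.ones((5,5)))>0
for lo,hi in((215,235),(235,265),(300,330),(338,356)):
    m=np.zeros((480,640),bool); m[lo:hi,268:380]=True; m&=br; print(lo,m.sum(),np.median(Q[m],0).round(2),Q[m][:,2].std().round(2))
m=np.zeros((480,640),bool); m[215:356,268:380]=True; m&=br; C,n,e,k=plane(Q[m]); print(C.round(2),n.round(4),e)
go(PANEL_C,tool(PM))
E
```

```text
215 0 [nan nan nan] nan
235 0 [nan nan nan] nan
300 693 [  1.9   16.31 -13.13] 0.55
338 1710 [ -9.98   0.03 -13.18] 0.55
[ -5.18   1.61 -13.17] [6.0e-04 1.2e-03 1.0e+00] 0.5479651658718769
shift [-0.0655, -1.6457, 0.3172] turn [0.0076, 0.1674, -0.0294] rows>= 9.0 t 5.6 F [-0.7  0.3 -2.5]
  return _methods._mean(a, axis=axis, dtype=dtype,
  ret = um.true_divide(
  ret = _var(a, axis=axis, dtype=dtype, out=out, ddof=ddof,
  arrmean = um.true_divide(arrmean, div, out=arrmean,
  ret = ret.dtype.type(ret / rcount)
```

```bash
cat >> h.py <<'E'
a=np.radians(-10.); h_=np.array([np.cos(a),np.sin(a),0]); PM=frame(-.5*h_+[0,0,.866],.866*h_+[0,0,.5]); S=np.array([617.6,149.2,110.6])
E
python3 - <<'E'
from h import *
G=S+PM@[-75,0,46.8]; print(G)
goto_split(G,tool(PM),2)
E
```

```text
[530.59032079 164.54215403 113.62886664]
call 0 shift [-0.1744, -0.9037, 0.1288] turn [0.0041, 0.0836, -0.016]
call 1 shift [-0.1584, -0.9107, 0.0966] turn [0.0041, 0.0836, -0.016]
```

Request:
arm_command --rows '[[[-0.174,-0.9,0],[0.004,0.084,-0.016]],[[-0.174,-0.9,0],[0.004,0.084,-0.016]],[[-0.174,-0.9,0],[0.004,0.084,-0.016]],[[-0.174,-0.9,0],[0.004,0.084,-0.016]],[[-0.174,-0.9,0],[0.004,0.084,-0.016]]]'

```text
clock: 6.1
position: [510.6, -63.8, 177.8]
ee_rot: [0.985, -0.11, 0.13, 0.012]
contact_force: [-0.2, -0.3, -1.6]
gripper_width: 49.9
grasp_force: 63.9
```

```bash
python3 - <<'E'
from h import *
go(S+PM@[-75,0,66.8],tool(PM))
E
```

```text
shift [-0.2076, -0.9058, 0.1424] turn [0.0046, 0.083, -0.0147] rows>= 5.0 t 6.1 F [-0.2 -0.3 -1.6]
```

Request:
arm_command --rows '[[[-0.208,-0.9,0.142],[0.0046,0.083,-0.0147]],[[-0.208,-0.9,0.142],[0.0046,0.083,-0.0147]],[[-0.208,-0.9,0.142],[0.0046,0.083,-0.0147]],[[-0.208,-0.9,0.142],[0.0046,0.083,-0.0147]],[[-0.208,-0.9,0.142],[0.0046,0.083,-0.0147]]]'

```text
clock: 6.6
position: [543.3, -15.6, 186.0]
ee_rot: [0.962, -0.091, 0.257, 0.032]
contact_force: [1.0, -0.9, -1.1]
gripper_width: 49.9
grasp_force: 63.9
```

Request:
arm_command --rows '[[[0,0,0],[0,0,0]],[[0,0,0],[0,0,0]]]'

```text
clock: 6.8
position: [543.7, -17.2, 186.3]
ee_rot: [0.962, -0.092, 0.257, 0.033]
contact_force: [0.5, -0.6, -1.9]
gripper_width: 50.4
grasp_force: 63.9
```

```bash
python3 - <<'E'
from h import *
go(S+PM@[-75,0,46.8],tool(PM))
E
```

```text
shift [-0.3059, -0.7075, 0.1463] turn [0.0074, -0.0, -0.003] rows>= 4.0 t 6.8 F [ 0.5 -0.6 -1.9]
```

```bash
python3 - <<'E'
from h import *
import pickle
print(np.round(arm.read_state()['joints'],3), np.round(arm.read_state()['joint_vel'],3))
for f in ("w1","w3"): print(np.round(pickle.load(open(f+".pkl","rb"))[3]['joints'],3))
go(S+PM@[-75,0,66.8],tool(PM))
E
```

```text
[ 1.550e-01  8.000e-02 -9.410e-01  1.276e+00 -1.940e-01  1.000e-03] [ 0.004 -0.003  0.031 -0.022  0.001  0.002]
[ 0.634  0.151 -0.767  0.966 -0.46  -0.088]
[-2.570e-01  3.410e-01 -2.010e-01 -1.000e-03 -1.031e+00  1.552e+00]
shift [-0.3059, -0.7057, 0.0663] turn [0.0074, -0.0, -0.003] rows>= 4.0 t 6.8 F [ 0.5 -0.6 -1.9]
```

The arm stopped because joint 5 is near its -0.16 limit. I'll cross with less tilt and tilt again once on the left side.

Request:
arm_command --rows '[[[-0.05,0,0],[0,-0.084,0]],[[-0.15,-0.2,0],[0,-0.084,0]],[[-0.15,-0.4,0],[0,-0.084,0]],[[-0.15,-0.6,0],[0,-0.084,0]],[[-0.15,-0.75,0],[0,-0.084,0]]]'

```text
clock: 7.3
position: [552.9, 71.9, 181.3]
ee_rot: [0.987, -0.096, 0.128, 0.018]
contact_force: [2.5, -0.3, -0.9]
gripper_width: 50.3
grasp_force: 63.9
```

```bash
python3 - <<'E'
from h import *
print(np.round(arm.read_state()['joints'],3),arm.read_state()['position'])
go(S+PM@[-75,0,66.8],tool(PM))
E
```

```text
[ 0.506  0.206 -0.512  0.279 -0.678  0.669] [552.91930024  71.89840576 181.26442562]
shift [-0.2435, -0.3474, 0.1401] turn [0.0055, 0.0843, -0.0049] rows>= 3.0 t 7.3 F [ 2.5 -0.3 -0.9]
```

Request:
arm_command --rows '[[[-0.1,-0.2,0],[0,0,0]],[[-0.243,-0.34,0.1],[0.0055,0.03,-0.005]],[[-0.243,-0.34,0.13],[0.0055,0.07,-0.005]],[[-0.243,-0.34,0.13],[0.0055,0.084,-0.005]],[[-0.243,-0.34,0.13],[0.0055,0.084,-0.005]]]'

```text
clock: 7.8
position: [562.3, 129.7, 167.4]
ee_rot: [0.962, -0.097, 0.25, 0.045]
contact_force: [2.5, -0.5, -1.3]
gripper_width: 50.1
grasp_force: 63.9
```

```bash
python3 - <<'E'
from h import *
print(np.round(arm.read_state()['joints'],3),arm.read_state()['position'])
go(S+PM@[-75,0,46.8],tool(PM))
E
```

```text
[ 0.519  0.194 -0.844  1.175 -0.39  -0.227] [562.32744309 129.65323738 167.37221087]
shift [-0.237, -0.1178, 0.1084] turn [0.0161, 0.0038, -0.0042] rows>= 2.0 t 7.8 F [ 2.5 -0.5 -1.3]
```

Request:
arm_command --rows '[[[-0.237,-0.118,0.06],[0.016,0.0038,-0.004]],[[-0.237,-0.118,0.108],[0.016,0.0038,-0.004]],[[-0.237,-0.118,0.108],[0.016,0.0038,-0.004]],[[-0.237,-0.118,0.108],[0.016,0.0038,-0.004]],[[-0.237,-0.118,0.108],[0.016,0.0038,-0.004]]]'

```text
clock: 8.3
position: [529.5, 162.5, 112.3]
ee_rot: [0.963, -0.085, 0.256, 0.024]
contact_force: [0.3, -0.2, -1.4]
gripper_width: 50.2
grasp_force: 63.9
```

```bash
python3 - <<'E'
from h import *
print(np.round(arm.read_state()['joints'],3),np.round(arm.read_state()['joint_vel'],3))
go(S+PM@[-75,0,46.8],tool(PM))
E
```

```text
[ 0.325  0.236 -0.964  1.931 -0.26  -0.815] [ 0.021 -0.018  0.05  -0.107 -0.035  0.056]
shift [0.0052, -0.0089, -0.0032] turn [0.0009, 0.0014, -0.0003] rows>= 1.0 t 8.3 F [ 0.3 -0.2 -1.4]
```

```bash
python3 - <<'E'
from h import *
s=arm.read_state(); c,p,d=cam("wrist"); print(np.round(s['position'],2))
cv2.imwrite("pics/w4.png",p); import pickle; pickle.dump((c,p,d,s),open("w4.pkl","wb"))
W=wmap(c,d); Rt=R.from_quat(s['ee_rot']).as_matrix(); Q=(W-s['position'])@Rt
hs=p.astype(int); y=((hs[...,2]-hs[...,0])>50)&(np.abs(Q[...,0]-75)<20)&(np.abs(Q[...,1])<15)
uv=np.argwhere(y)[:,::-1]; mu=uv.mean(0); print("stud px",mu,len(uv),np.ptp(uv,axis=0),"depth-based",np.median(Q[y],0).round(2))
m=(p.max(-1)<55)&(d>0)&(np.abs(Q[...,0]-75)<35)&(np.abs(Q[...,1])<60)&(np.abs(Q[...,1])>14)
C,n,e,k=plane(W[m]); print("plane n",n.round(4),"tilt",np.degrees(np.arccos(n[2])),"az",np.degrees(np.arctan2(n[1],n[0])),e,k,"n in tool",(Rt.T@n).round(4))
F=onplane(c,*mu,C+9*n,n); print("stud head in tool",((F-s['position'])@Rt).round(2),"panel z at stud in tool",((F-9*n-s['position'])@Rt).round(2))
cv2.imwrite("pics/w4c.png",cv2.resize(p[60:330,200:460],None,fx=2,fy=2))
E
```

```text
[529.48 162.47 112.29]
stud px [278.62977867 152.35513078] 994 [639 477] depth-based [75.04 -0.27 36.32]
plane n [-0.4878  0.0811  0.8692] tilt 29.63865528668537 az 170.56589828784368 0.6264481514856397 20267 n in tool [ 0.002   0.0078 -1.    ]
stud head in tool [ 61.55 -20.05  36.37] panel z at stud in tool [ 61.53 -20.12  45.37]
```

View pics/w4c.png

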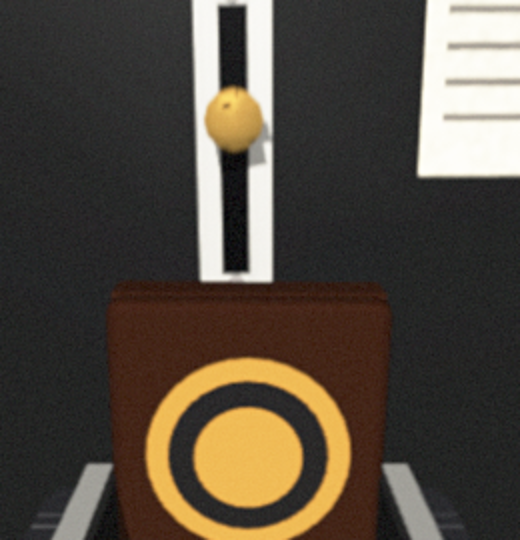

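The crop shows the stud head at full-frame pixel (317,119.5), the channel's centre line from (316,60) to (318.5,200), and the held plaque's medallion centre at about (324,286).

```bash
python3 - <<'E'
from h import *
import pickle; c,p,d,s=pickle.load(open("w4.pkl","rb"))
W=wmap(c,d); Rt=R.from_quat(s['ee_rot']).as_matrix(); t=lambda X:((X-s['position'])@Rt).round(2)
Q=(W-s['position'])@Rt; hs=p.astype(int)
m=(p.max(-1)<55)&(d>0)&(np.abs(Q[...,0]-75)<35)&(np.abs(Q[...,1])<60)&(np.abs(Q[...,1])>14); C,n,e,k=plane(W[m])
def blob(mask):
    uv=np.argwhere(mask)[:,::-1]; (cx,cy),r=cv2.minEnclosingCircle(uv.astype(np.float32).reshape(-1,1,2)); return uv.mean(0),(cx,cy),r
b=np.zeros((480,640),bool); b[95:145,295:340]=True
mu,ec,r=blob(b&((hs[...,2]-hs[...,0])>50)); print("stud",mu,ec,r,t(onplane(c,*mu,C+8.5*n,n)),"floor",t(onplane(c,*mu,C,n)))
for v in (66,90,150,170,185):
    k=np.where(p[v,285:350].min(-1)>120)[0]+285; k0,k1=k[0],k[-1]; print("channel row",v,k0,k1,t(onplane(c,(k0+k1)/2,v,C,n)))
Cf=s['position']+Rt@[0,0,-13.2]; nf=-Rt[:,2]
b=np.zeros((480,640),bool); b[225:330,262:390]=True; mu,ec,r=blob(b&((hs[...,2]-hs[...,0])>90)); print("medallion",mu,ec,r,t(onplane(c,*ec,Cf+nf,nf)))
for v in (215,225,235):
    row=hs[v]; br=(row[:,2]-row[:,0]>12); k=np.where(br[230:420])[0]+230; print("plaque row",v,k[0],k[-1],t(onplane(c,k[0],v,Cf,nf)),t(onplane(c,k[-1],v,Cf,nf)))
col=hs[190:225,322]; print("col",[(190+i,int(x[2])) for i,x in enumerate(col)][::2]); print("row203",t(onplane(c,322,203,Cf,nf)),t(onplane(c,322,209,Cf,nf)))
E
```

```text
stud [316.33150685 119.04794521] (316.5, 118.9375) 16.13248634338379 [76.46 -2.38 37.04] floor [76.52 -2.53 45.54]
channel row 66 296 335 [100.05  -2.82  45.58]
channel row 90 297 336 [89.61 -2.4  45.57]
channel row 150 298 335 [61.99 -2.5  45.51]
channel row 170 299 335 [52.26 -2.29 45.49]
channel row 185 299 336 [44.76 -2.07 45.48]
medallion [323.64117647 284.90372549] (323.5385437011719, 285.7290344238281) 51.21097946166992 [ 16.72   0.94 -14.2 ]
plaque row 215 253 395 [ 43.55 -24.1  -13.2 ] [ 43.61  26.24 -13.2 ]
plaque row 225 253 395 [ 39.88 -24.3  -13.2 ] [ 39.93  26.45 -13.2 ]
plaque row 235 253 394 [ 36.15 -24.5  -13.2 ] [ 36.2  26.3 -13.2]
col [(190, 12), (192, 0), (194, 12), (196, 153), (198, 245), (200, 202), (202, 49), (204, 49), (206, 60), (208, 50), (210, 59), (212, 70), (214, 69), (216, 65), (218, 62), (220, 65), (222, 64), (224, 64)]
row203 [ 47.9    0.35 -13.2 ] [ 45.74   0.36 -13.2 ]
```

```bash
cat >> h.py <<'E'
import pickle
_s=pickle.load(open("w4.pkl","rb"))[3]; R4=R.from_quat(_s['ee_rot']).as_matrix(); P4=np.array(_s['position'])
MG=R4@R.from_rotvec([0.0078,0,-0.013]).as_matrix()
def tgt(dx=0,dy=0,z=0): return P4+R4@[72+dx,-3.4+dy,0]+MG@[0,0,z]   # z advance; panel contact about z=38.7-39.3, head top about 30
def err():
    s=arm.read_state(); e=MG.T@(np.array(s['position'])-tgt()); f=MG.T@np.array(s['contact_force']); print("rel",e.round(2),"Ftool",f.round(2),"M",np.round(s['wrist_torque'],2),"t",s['clock'],"rot",((R.from_matrix(MG).inv()*R.from_quat(s['ee_rot'])).as_rotvec()).round(4),"j",np.round(s['joints'],2))
E
python3 - <<'E'
from h import *
err(); go(tgt(),MG)
E
```

```text
rel [-70.18   2.15  -0.62] Ftool [ 0.53 -0.26  1.23] M [ 0.21  1.15 -0.02] t 8.35 rot [-0.0075  0.0028  0.0146] j [ 0.33  0.24 -0.96  1.93 -0.26 -0.81]
shift [0.2806, -0.0127, 0.0032] turn [0.0024, -0.0009, -0.0046] rows>= 2.0 t 8.35 F [ 1.1  0.1 -0.8]
```

Request:
arm_command --rows '[[[0.1,-0.013,0],[0.0024,-0.0009,-0.0046]],[[0.2,-0.013,0],[0.0024,-0.0009,-0.0046]],[[0.28,-0.013,0],[0.0024,-0.0009,-0.0046]],[[0.28,-0.013,0],[0.0024,-0.0009,-0.0046]],[[0.28,-0.013,0],[0.0024,-0.0009,-0.0046]]]'

```text
clock: 8.85
position: [590.7, 157.0, 149.6]
ee_rot: [0.963, -0.077, 0.257, 0.02]
contact_force: [-0.2, -0.3, -2.3]
gripper_width: 50.4
grasp_force: 63.9
```

Request:
arm_command --rows '[[[0,0,0],[0,0,0]],[[0,0,0],[0,0,0]]]'

```text
clock: 9.05
position: [589.9, 155.6, 148.8]
ee_rot: [0.963, -0.077, 0.256, 0.021]
contact_force: [-0.7, 0.3, -1.0]
gripper_width: 50.5
grasp_force: 63.9
```

```bash
python3 - <<'E'
from h import *
err(); go(tgt(),MG)
E
```

```text
rel [-1.12 -0.44 -1.6 ] Ftool [-1.17 -0.19  0.52] M [0.2  1.25 0.04] t 9.05 rot [ 0.001   0.0004 -0.0013] j [ 0.43  0.25 -0.83  1.43 -0.28 -0.38]
shift [0.0045, 0.0018, 0.0064] turn [-0.0003, -0.0001, 0.0004] rows>= 1.0 t 9.05 F [-0.7  0.3 -1. ]
```

Request:
arm_command --rows '[[[0.0045,0.0018,0.04],[0,0,0]],[[0.0045,0.0018,0.08],[0,0,0]],[[0.0045,0.0018,0.1],[0,0,0]],[[0.0045,0.0018,0.1],[0,0,0]],[[0.0045,0.0018,0.1],[0,0,0]]]'

```text
clock: 9.55
position: [603.7, 153.0, 128.1]
ee_rot: [0.963, -0.077, 0.256, 0.021]
contact_force: [0.0, 1.0, -2.4]
gripper_width: 50.4
grasp_force: 63.8
```

```bash
python3 - <<'E'
from h import *
err(); go(tgt(),MG)
E
```

```text
rel [ 0.72 -0.06 23.34] Ftool [-1.3  -1.02  1.99] M [ 0.24  1.29 -0.  ] t 9.55 rot [ 0.0013  0.0008 -0.0004] j [ 0.33  0.3  -0.83  1.68 -0.24 -0.55]
shift [-0.0028, 0.0001, -0.0934] turn [-0.0004, -0.0003, 0.0001] rows>= 1.0 t 9.55 F [ 0.   1.  -2.4]
```

Request:
arm_command --rows '[[[-0.0028,0,0.008],[0,0,0]],[[-0.0028,0,0.016],[0,0,0]],[[-0.0028,0,0.016],[0,0,0]]]'

```text
clock: 9.85
position: [605.3, 153.3, 124.4]
ee_rot: [0.963, -0.077, 0.257, 0.021]
contact_force: [-0.1, -0.5, -2.6]
gripper_width: 50.1
grasp_force: 63.9
```

Request:
arm_command --rows '[[[0,0,0.004],[0,0,0]],[[0,0,0.008],[0,0,0]],[[0,0,0.008],[0,0,0]]]'

```text
clock: 10.15
position: [606.3, 153.1, 122.7]
ee_rot: [0.963, -0.077, 0.257, 0.021]
contact_force: [-0.3, -0.3, -2.6]
gripper_width: 50.4
grasp_force: 63.9
```

```bash
python3 - <<'E'
from h import *
err()
E
```

```text
rel [ 0.24 -0.63 29.33] Ftool [-1.53  0.32  2.09] M [ 0.19  1.24 -0.03] t 10.15 rot [ 0.0019  0.0013 -0.001 ] j [ 0.31  0.31 -0.83  1.75 -0.23 -0.6 ]
```

Request:
arm_command --rows '[[[0,0.001,0.003],[0,0,0]],[[0,0.001,0.006],[0,0,0]],[[0,0.001,0.006],[0,0,0]]]'

```text
clock: 10.45
position: [607.0, 152.7, 121.4]
ee_rot: [0.963, -0.077, 0.257, 0.021]
contact_force: [-0.2, -0.3, -1.4]
gripper_width: 50.1
grasp_force: 63.9
```

Request:
arm_command --rows '[[[0,0,0.003],[0,0,0]],[[0,0,0.006],[0,0,0]],[[0,0,0.006],[0,0,0]]]'

```text
clock: 10.75
position: [607.7, 152.6, 120.1]
ee_rot: [0.963, -0.077, 0.257, 0.021]
contact_force: [-0.7, -0.6, -2.5]
gripper_width: 50.2
grasp_force: 63.9
```

```bash
python3 - <<'E'
from h import *
err()
E
```

```text
rel [ 0.24 -0.37 32.33] Ftool [-1.71  0.69  1.88] M [0.2  1.22 0.01] t 10.75 rot [ 0.0018  0.0013 -0.001 ] j [ 0.3   0.32 -0.83  1.78 -0.23 -0.62]
```

Request:
arm_command --rows '[[[0,0.001,0.003],[0,0,0]],[[0,0.001,0.006],[0,0,0]],[[0,0.001,0.006],[0,0,0]]]'

```text
clock: 11.05
position: [608.4, 152.2, 118.7]
ee_rot: [0.963, -0.077, 0.256, 0.021]
contact_force: [0.5, 0.1, -2.4]
gripper_width: 50.2
grasp_force: 63.9
```

Request:
arm_command --rows '[[[0,0,0.003],[0,0,0]],[[0,0,0.006],[0,0,0]],[[0,0,0.006],[0,0,0]]]'

```text
clock: 11.35
position: [609.2, 152.1, 117.4]
ee_rot: [0.963, -0.077, 0.257, 0.021]
contact_force: [0.4, -0.2, -2.4]
gripper_width: 50.3
grasp_force: 63.9
```

```bash
python3 - <<'E'
from h import *
err()
E
```

```text
rel [ 0.23 -0.12 35.35] Ftool [-0.87  0.11  2.3 ] M [ 0.18  1.23 -0.03] t 11.35 rot [ 0.0018  0.0013 -0.001 ] j [ 0.29  0.32 -0.83  1.81 -0.22 -0.64]
```

Request:
arm_command --rows '[[[0,0,0.003],[0,0,0]],[[0,0,0.005],[0,0,0]],[[0,0,0.005],[0,0,0]]]'

```text
clock: 11.65
position: [609.8, 152.0, 116.4]
ee_rot: [0.963, -0.077, 0.257, 0.021]
contact_force: [-0.0, -0.2, -1.8]
gripper_width: 50.6
grasp_force: 63.9
```

Request:
arm_command --rows '[[[0,0,0.002],[0,0,0]],[[0,0,0.004],[0,0,0]],[[0,0,0.004],[0,0,0]]]'

```text
clock: 11.95
position: [610.2, 151.9, 115.6]
ee_rot: [0.963, -0.077, 0.257, 0.021]
contact_force: [0.3, 0.6, -1.9]
gripper_width: 50.3
grasp_force: 63.9
```

```bash
python3 - <<'E'
from h import *
err()
E
```

```text
rel [ 0.26 -0.13 37.54] Ftool [-0.81 -0.62  1.75] M [0.2  1.25 0.02] t 11.95 rot [ 0.0018  0.0014 -0.0009] j [ 0.28  0.33 -0.82  1.83 -0.22 -0.65]
```

Request:
arm_command --rows '[[[0,0,0.002],[0,0,0]],[[0,0,0.003],[0,0,0]],[[0,0,0.003],[0,0,0]]]'

```text
clock: 12.25
position: [610.6, 151.9, 114.9]
ee_rot: [0.963, -0.077, 0.257, 0.021]
contact_force: [0.8, 0.1, -2.5]
gripper_width: 50.3
grasp_force: 63.9
```

Request:
arm_command --rows '[[[0,0,0.002],[0,0,0]],[[0,0,0.002],[0,0,0]]]'

```text
clock: 12.45
position: [610.8, 151.9, 114.5]
ee_rot: [0.963, -0.077, 0.257, 0.021]
contact_force: [-0.6, 0.1, -1.4]
gripper_width: 50.2
grasp_force: 64.0
```

Request:
arm_command --rows '[[[0,0,0.002],[0,0,0]],[[0,0,0.002],[0,0,0]]]'

```text
clock: 12.65
position: [610.9, 151.9, 114.3]
ee_rot: [0.963, -0.077, 0.257, 0.021]
contact_force: [-4.0, 0.9, 0.9]
gripper_width: 50.5
grasp_force: 64.4
```

```bash
python3 - <<'E'
from h import *
err()
E
```

```text
rel [ 0.21 -0.2  38.92] Ftool [-3.07 -0.27 -2.82] M [ 0.1   1.58 -0.08] t 12.65 rot [ 0.0021  0.0017 -0.0011] j [ 0.27  0.33 -0.82  1.85 -0.22 -0.66]
```

The back touched the panel at z = 38.9 mm, as predicted, with about 5 N. There was no contact at head height, so the stud is in the entry hole. Now I slide down the slope in small steps.

Request:
arm_command --rows '[[[0,0,0],[0,0,0]],[[-0.003,0,-0.001],[0,0,0]],[[-0.006,0,-0.001],[0,0,0]],[[-0.006,0,-0.001],[0,0,0]]]'

```text
clock: 13.05
position: [610.2, 152.1, 113.9]
ee_rot: [0.963, -0.077, 0.257, 0.021]
contact_force: [0.2, -0.0, -0.8]
gripper_width: 50.0
grasp_force: 64.1
```

```bash
python3 - <<'E'
from h import *
err()
E
```

```text
rel [-0.61 -0.25 38.91] Ftool [-0.17 -0.01  0.81] M [ 0.19  0.86 -0.  ] t 13.05 rot [ 0.0019  0.0024 -0.0008] j [ 0.27  0.33 -0.82  1.86 -0.22 -0.67]
```

Request:
arm_command --rows '[[[-0.003,0,0],[0,0,0]],[[-0.006,0,0],[0,0,0]],[[-0.006,0,0],[0,0,0]]]'

```text
clock: 13.35
position: [608.6, 152.3, 113.0]
ee_rot: [0.963, -0.077, 0.257, 0.021]
contact_force: [-0.3, 0.8, 0.5]
gripper_width: 50.0
grasp_force: 64.1
```

```bash
python3 - <<'E'
from h import *
err()
E
```

```text
rel [-2.51 -0.19 38.92] Ftool [-0.11 -0.71 -0.67] M [0.12 0.81 0.05] t 13.35 rot [ 0.0019  0.0018 -0.001 ] j [ 0.27  0.33 -0.83  1.87 -0.22 -0.68]
```

Request:
arm_command --rows '[[[-0.003,0,0],[0,0,0]],[[-0.006,0,0],[0,0,0]],[[-0.009,0,0],[0,0,0]],[[-0.009,0,0],[0,0,0]]]'

```text
clock: 13.75
position: [606.4, 152.6, 111.7]
ee_rot: [0.963, -0.077, 0.257, 0.021]
contact_force: [-0.3, 0.1, 0.8]
gripper_width: 50.3
grasp_force: 64.2
```

```bash
python3 - <<'E'
from h import *
err()
E
```

```text
rel [-5.01 -0.16 38.94] Ftool [ 0.1  -0.06 -0.88] M [ 0.1   0.88 -0.05] t 13.75 rot [ 0.0019  0.0014 -0.001 ] j [ 0.27  0.33 -0.83  1.89 -0.22 -0.7 ]
```

Request:
arm_command --rows '[[[-0.003,0,0],[0,0,0]],[[-0.006,0,0],[0,0,0]],[[-0.009,0,0],[0,0,0]],[[-0.009,0,0],[0,0,0]]]'

```text
clock: 14.15
position: [604.5, 152.9, 110.6]
ee_rot: [0.963, -0.077, 0.257, 0.021]
contact_force: [0.1, -0.4, 1.5]
gripper_width: 50.4
grasp_force: 64.2
```

```bash
python3 - <<'E'
from h import *
err()
E
```

```text
rel [-7.28 -0.17 38.93] Ftool [ 0.9   0.35 -1.17] M [ 0.04  0.78 -0.02] t 14.15 rot [ 0.0019  0.0014 -0.001 ] j [ 0.26  0.33 -0.83  1.9  -0.22 -0.71]
```

Request:
arm_command --rows '[[[-0.003,0,0],[0,0,0]],[[-0.006,0,0],[0,0,0]],[[-0.009,0,0],[0,0,0]],[[-0.009,0,0],[0,0,0]]]'

```text
clock: 14.55
position: [602.6, 153.2, 109.5]
ee_rot: [0.963, -0.077, 0.257, 0.021]
contact_force: [-0.9, 0.5, 2.3]
gripper_width: 50.6
grasp_force: 64.2
```

```bash
python3 - <<'E'
from h import *
err()
E
```

```text
rel [-9.53 -0.15 38.95] Ftool [ 0.29 -0.31 -2.45] M [-0.01  0.72 -0.  ] t 14.55 rot [ 0.0019  0.0014 -0.001 ] j [ 0.26  0.33 -0.84  1.92 -0.22 -0.72]
```

Request:
arm_command --rows '[[[-0.003,0,0],[0,0,0]],[[-0.006,0,0],[0,0,0]],[[-0.009,0,0],[0,0,0]],[[-0.009,0,0],[0,0,0]]]'

```text
clock: 14.95
position: [600.6, 153.5, 108.3]
ee_rot: [0.963, -0.077, 0.257, 0.021]
contact_force: [-1.4, -0.7, 1.7]
gripper_width: 50.6
grasp_force: 64.2
```

```bash
python3 - <<'E'
from h import *
err()
E
```

```text
rel [-11.8   -0.16  38.96] Ftool [-0.27  0.9  -2.1 ] M [ 0.01  0.69 -0.05] t 14.95 rot [ 0.002   0.0013 -0.001 ] j [ 0.25  0.33 -0.84  1.94 -0.22 -0.74]
```

Request:
arm_command --rows '[[[-0.003,0,0],[0,0,0]],[[-0.006,0,0],[0,0,0]],[[-0.006,0,0],[0,0,0]]]'

```text
clock: 15.25
position: [599.3, 153.8, 107.6]
ee_rot: [0.963, -0.077, 0.257, 0.021]
contact_force: [-0.5, -0.7, 1.9]
gripper_width: 50.4
grasp_force: 64.3
```

```bash
python3 - <<'E'
from h import *
err()
E
```

```text
rel [-13.34  -0.18  38.96] Ftool [ 0.59  0.82 -1.81] M [ 0.01  0.67 -0.04] t 15.25 rot [ 0.002   0.0013 -0.001 ] j [ 0.25  0.33 -0.84  1.95 -0.22 -0.75]
```

Request:
arm_command --rows '[[[-0.003,0,0],[0,0,0]],[[-0.006,0,0],[0,0,0]],[[-0.006,0,0],[0,0,0]]]'

```text
clock: 15.55
position: [598.0, 154.0, 106.8]
ee_rot: [0.963, -0.077, 0.257, 0.021]
contact_force: [-0.8, 0.6, 1.7]
gripper_width: 50.3
grasp_force: 64.3
```

```bash
python3 - <<'E'
from h import *
err()
E
```

```text
rel [-14.82  -0.17  38.98] Ftool [ 0.05 -0.45 -1.9 ] M [ 0.02  0.68 -0.01] t 15.55 rot [ 0.002   0.0013 -0.001 ] j [ 0.25  0.33 -0.84  1.96 -0.22 -0.76]
```

Steps of 0.5 mm from here, to find the slot end.

Request:
arm_command --rows '[[[-0.002,0,0],[0,0,0]],[[-0.004,0,0],[0,0,0]],[[-0.004,0,0],[0,0,0]]]'

```text
clock: 15.85
position: [597.2, 154.1, 106.3]
ee_rot: [0.963, -0.077, 0.257, 0.021]
contact_force: [-0.4, -0.5, 2.0]
gripper_width: 50.7
grasp_force: 64.2
```

```bash
python3 - <<'E'
from h import *
err()
E
```

```text
rel [-15.78  -0.14  38.98] Ftool [ 0.75  0.6  -1.86] M [ 0.02  0.66 -0.03] t 15.85 rot [ 0.0019  0.0013 -0.0009] j [ 0.25  0.33 -0.84  1.97 -0.22 -0.76]
```

Request:
arm_command --rows '[[[-0.002,0,0],[0,0,0]],[[-0.002,0,0],[0,0,0]]]'

```text
clock: 16.05
position: [596.8, 154.1, 106.1]
ee_rot: [0.963, -0.077, 0.257, 0.021]
contact_force: [0.3, 0.6, 1.1]
gripper_width: 50.5
grasp_force: 64.2
```

```bash
python3 - <<'E'
from h import *
err()
E
```

```text
rel [-16.26  -0.16  38.98] Ftool [ 0.69 -0.59 -0.83] M [0.02 0.6  0.03] t 16.05 rot [ 0.0019  0.0014 -0.0009] j [ 0.25  0.33 -0.85  1.97 -0.22 -0.77]
```

Request:
arm_command --rows '[[[-0.002,0,0],[0,0,0]],[[-0.002,0,0],[0,0,0]]]'

```text
clock: 16.25
position: [596.7, 154.2, 106.0]
ee_rot: [0.963, -0.077, 0.257, 0.021]
contact_force: [1.1, 0.4, 0.7]
gripper_width: 50.4
grasp_force: 64.1
```

Request:
arm_command --rows '[[[-0.002,0,0],[0,0,0]],[[-0.002,0,0],[0,0,0]]]'

```text
clock: 16.45
position: [596.6, 154.2, 106.0]
ee_rot: [0.963, -0.077, 0.257, 0.021]
contact_force: [4.0, -0.3, 1.0]
gripper_width: 50.1
grasp_force: 64.0
```

```bash
python3 - <<'E'
from h import *
err()
E
```

```text
rel [-16.49  -0.17  38.96] Ftool [ 3.98 -0.32  1.14] M [ 0.06 -0.07  0.03] t 16.45 rot [ 0.0017  0.0025 -0.0005] j [ 0.25  0.33 -0.85  1.98 -0.22 -0.77]
```

Request:
arm_command --rows '[[[-0.002,0,0],[0,0,0]],[[-0.002,0,0],[0,0,0]]]'

```text
clock: 16.65
position: [596.5, 154.2, 106.0]
ee_rot: [0.963, -0.077, 0.257, 0.021]
contact_force: [5.6, 0.6, 1.3]
gripper_width: 50.4
grasp_force: 63.9
```

```bash
python3 - <<'E'
from h import *
err()
E
```

```text
rel [-16.58  -0.12  38.93] Ftool [ 5.4  -1.51  1.58] M [ 0.09 -0.5   0.08] t 16.65 rot [ 0.0016  0.0032 -0.0002] j [ 0.24  0.33 -0.85  1.98 -0.22 -0.78]
```

The slot end stopped the slide at -16.5 mm, with Fx rising to about 5 N, so the plaque is home. Now I release and back off along the panel normal.

Request:
arm_command --rows '[[[0.001,0,0],[0,0,0]],[[0.001,0,0],[0,0,0]]]'

```text
clock: 16.85
position: [596.5, 154.2, 106.0]
ee_rot: [0.963, -0.077, 0.257, 0.021]
contact_force: [5.3, -0.2, 0.9]
gripper_width: 50.2
grasp_force: 63.9
```

Request:
arm_command --rows '[[[0,0,0],[0,0,0]],[[0,0,0],[0,0,0]],[[0,0,0],[0,0,0]],[[0,0,0],[0,0,0]],[[0,0,0],[0,0,0]]]' --grip 0.95

```text
clock: 17.35
position: [595.3, 154.4, 105.1]
ee_rot: [0.963, -0.077, 0.256, 0.021]
contact_force: [-0.2, -0.7, 0.4]
gripper_width: 81.3
grasp_force: 0.0
```

Request:
arm_command --rows '[[[0,0,-0.02],[0,0,0]],[[0,0,-0.06],[0,0,0]],[[0,0,-0.12],[0,0,0]],[[0,0,-0.2],[0,0,0]],[[0,0,-0.3],[0,0,0]]]'

```text
clock: 17.85
position: [559.1, 159.3, 168.9]
ee_rot: [0.963, -0.077, 0.256, 0.021]
contact_force: [1.6, 0.4, 0.8]
gripper_width: 81.2
grasp_force: 0.0
```

```bash
python3 - <<'E'
from h import *
err()
s=arm.read_state(); c,p,d=cam("wrist"); cv2.imwrite("pics/w5.png",p); pickle.dump((c,p,d,s),open("w5.pkl","wb"))
E
```

```text
rel [-18.09   0.91 -34.45] Ftool [ 1.68 -0.68  0.08] M [0.13 0.76 0.02] t 17.85 rot [ 0.0003 -0.     -0.0005] j [ 0.53  0.19 -0.85  1.24 -0.34 -0.28]
```

View pics/w5.png

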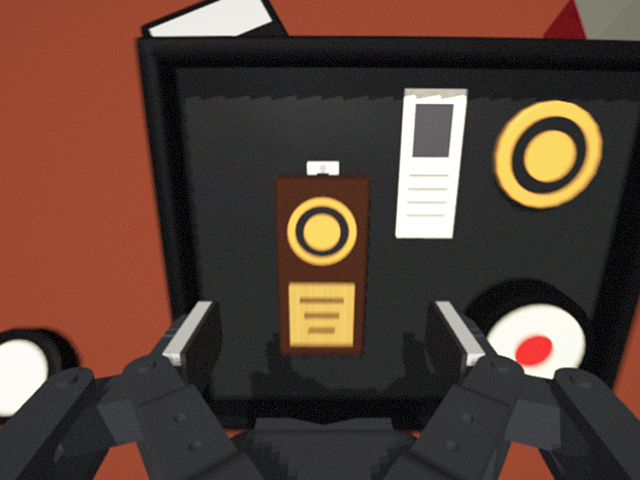

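The plaque hangs on the panel with its top edge at row 176, columns 275 to 369, and its channel peeking out centrally above at (323,168). I'll check the numbers before handing in.

```bash
python3 - <<'E'
from h import *
c,p,d,s=pickle.load(open("w5.pkl","rb")); W=wmap(c,d); hs=p.astype(int)
m=np.zeros((480,640),bool); m[110:330,215:395]=True; m[:, 255:385]&=False; m&=(p.max(-1)<55)&(d>0); C,n,e,k=plane(W[m])
h=(W-C)@n; f=np.zeros((480,640),bool); f[165:365,265:380]=True; f&=(d>0)&(h>12)&(h<28)
br=f&((hs[...,2]-hs[...,0])<70); Cf,nf,ef,kf=plane(W[br]); print("panel n",n.round(4),"face n",nf.round(4),"angle",np.arccos(n@nf).round(4),"height at centre",((Cf-C)@n).round(2))
Mc=frame(n,h_*.866+[0,0,.5]); Q=(W[f]-P4-R4@[76.5,-2.4,45.5])@Mc; r=cv2.minAreaRect(Q[:,:2].astype(np.float32)); print("rel stud: rect",r, Q[:,:2].min(0).round(1),Q[:,:2].max(0).round(1))
E
```

```text
panel n [-0.4917  0.0809  0.867 ] face n [-0.4963  0.0824  0.8642] angle 0.0056 height at centre 20.15
rel stud: rect ((-30.755451202392578, 0.03345680236816406), (110.01387023925781, 52.21671676635742), 0.3461100161075592) [-85.9 -26.3] [24.3 26.4]
```

```bash
python3 - <<'E'
from bench import arm
print(arm.job_done())
E
```

```text
the job is handed in; nothing more can be done
None
```

The plaque is hanging on the stud, locked fully home and flat on the panel; I handed the job in at about 18 s. The camera check puts the stud at plaque x ≈ 30.8 mm, with the plaque 0.35° off straight. Wrist force readings changed by about 7 N at most against the case and stud, and the bystanders were not touched.

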